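Sort sealed transformer modules by weight

ROBOT

A 6-joint arm with a two-finger parallel gripper is mounted at the origin on the work surface. World frame = base frame: x ahead of the robot, y to its left, z up, the work surface at z = 0. Lengths are in m, angles in rad, forces in N, time in s.
With the tool pointing down it reaches from about 0.375 to 0.9 m from the base axis. Payload 3.1 kg.
Tool frame: the origin (TCP) lies at the very end of the fingers, on their centre line; the grasp point (between the pads) lies 19 mm behind it; z points along the fingers, y is the line along which they close (so a half turn about z gives the same grasp; the last joint's range is limited). The gripper opens to 87 mm and grips with 3 to 60 N. Pads are 19 mm wide; open, the fingers measure 117 mm over their backs; the gripper's body (75 mm by 190 mm) begins 51 mm behind the grasp point.
Start: joints at [0.932, 0.527, 1.433, -0, 1.181, -0.178], TCP at [0.277, 0.56, 0.223] pointing down, gripper open.
Joint ranges: [-3.08, 3.08], [-0.75, 2.2], [0.22, 2.44], [-1.43, 4.57], [0, 2.65], [-2.85, 2.85]. Speed limits (rad/s): [2.79, 2.79, 3.14, 3.14, 3.14, 3.14].

INTERFACE

Orientations are given as a unit quaternion [x, y, z, w].
In Python, from rig import status, viewer, robot gives the robot as it stands.
- The arm moves only by the tool arm_command, never from a script. Its arguments are lists of equal length, an entry for each row: "delta_rot": the turn, a rotation vector about the tool's x, y, z in degrees, a list of three; "delta_pos": the shift along the tool's x, y, z in m, a list of three; "gripper": the closure, from -1 (fully open) to 1 (shut). In form: {"delta_rot": [[rx, ry, rz], ...], "delta_pos": [[dx, dy, dz], ...], "gripper": [gripper, ...]}. A call has 1 to 12 rows; each row is the pose to reach, as a shift and turn from the pose commanded when the call began, along the tool's axes at that moment; what a row does not reach only later rows make up. A row lasts 1/12 s, in which the tool goes at most 41.7 mm and 7.16 degrees, less where a joint would pass 70% of its speed; a pose out of reach is approached as far as the arm can. A call with a gripper value outside its range is refused whole. The fingers move at their own pace and stop on an object; "grip_force" is the grip in N (left out, the last holds). Time passes only in rows, so rows that repeat a pose let the fingers close. It gives the time, the measured TCP pose, the force, the opening and the grip force at its end, in the units of the state.
- status.get_obs(): the state, without advancing time (a new reading comes with each control period).
- viewer.camera(name): name is "side" or "top" or "wrist"; returns a dict with "pixels" (400x640x3 uint8, blue, green, red), "fx", "fy", "cx", "cy" (pixels), "k1" (the pictures are not rectified: a ray, as slopes to the right and down, at radius r is drawn at 1 + k1 r^2 times it, then the intrinsics apply), "pose" (4x4, takes a point from camera to world coordinates); the wrist camera has in their place "mount" (4x4, takes a point from camera to tool coordinates, whose origin is the TCP and whose axes are the flange's). Camera axes: x right, y down, z forward; pixel columns grow to the right and rows downward; lengths in m; the calibration is good to about 2 mm. A picture is of the moment at which its call begins: read the wrist's pose just before it. There is no depth.
- robot.hand_in(): hands the job in; it is judged then, once.
The state is a dict: "time": time; "q": joint angles; "joint_velocities": joint speeds; "joint_torque": joint torques, N m; "position": TCP position; "tool_rot": TCP orientation; "ft_force": force on the tool from outside, world axes, zero at the start; "moment": the same for the moment, N m; "grip_width": finger opening in m; "grip_force": force on a finger pad.
Only numpy, scipy, OpenCV 4.12 (cv2) and the standard library are available. Lean on these libraries where they do the work, as an engineer would, in place of code of your own. Each camera call takes 0.05 s, during which the arm holds its last target. There are 200 camera calls.

TASK

Two sealed transformer modules that look alike lean in the rack. Lift each one, feel its weight, and stand it upright, studs up, on the floor of the right tray, setting it down gently: blue for empty shells (under 350 g), yellow for wound but unpotted ones (350 to 600 g), red for fully potted ones (over 600 g); within 50 g of a limit either neighbouring tray will do. Leave the screwdriver and the multimeter where they lie.

Things in the scene. Friction and masses are not known exactly. Their poses are not given: they have to be found in the camera images.
- module_a_center (a point): sealed aluminium module, 44 x 44 x 120 mm, black end caps, two brass studs on top; both look alike, hidden mass 0.14 to 0.83 kg each, balanced at the middle. Point: its centre, 60 mm from either end; z runs along it towards the studs, x and y square to its sides. Starts leaning 35 degrees in the rack, studs up and towards the robot; +y and -y sides are free to grip from 25 mm above the foot
- module_b_center (a point): sealed aluminium module, 44 x 44 x 120 mm, black end caps, two brass studs on top; both look alike, hidden mass 0.14 to 0.83 kg each, balanced at the middle. Point: its centre, 60 mm from either end; z runs along it towards the studs, x and y square to its sides. Starts leaning 35 degrees in the rack, studs up and towards the robot; +y and -y sides are free to grip from 25 mm above the foot
- rack: grey steel rack, fixed, base 170 x 210 mm; origin under the middle between its two bays (110 mm apart along its y). A foot ledge with two yellow cheeks 24 mm high (2 mm clearance in y) and a 36 mm wide, 85 mm long plate under each module hold it leaning along the rack's -x, foot centre 40 mm above the bench. Modules come out along their length; nothing stands above them
- tray_blue: blue plastic tray, fixed to the bench, for modules under 350 g; 160 mm along its x, 100 mm along its y, walls 4 mm thick and 26 mm high; origin at the centre of its underside, its inner floor is 4 mm above that. There is room for both modules to stand side by side along its x
- tray_yellow: yellow plastic tray, fixed to the bench, for modules of 350 to 600 g; 160 mm along its x, 100 mm along its y, walls 4 mm thick and 26 mm high; origin at the centre of its underside, its inner floor is 4 mm above that. There is room for both modules to stand side by side along its x
- tray_red: red plastic tray, fixed to the bench, for modules over 600 g; 160 mm along its x, 100 mm along its y, walls 4 mm thick and 26 mm high; origin at the centre of its underside, its inner floor is 4 mm above that. There is room for both modules to stand side by side along its x
- screwdriver: bystander: yellow-handled screwdriver lying loose on the bench beyond the trays; leave it alone
- multimeter: bystander: yellow hand multimeter, 150 x 78 x 36 mm, lying loose on the bench beyond the gap between rack and trays; origin at the centre of its underside; leave it alone
Mind the look-alikes: they are no part of the job. What is shaped like the tray_yellow but black or orange is not meant.

How it is judged:
By the outcome, as a careful person would: the job done as asked, in the order asked, and still so for the second after the job is handed in, with the robot touching nothing.
It also fails if it takes over 64 s, if anything falls off the work surface, if the arm or the gripper's body presses on something with over 40 N, if the wrist force passes 120 N, or if a joint passes its speed limit or range.

## Working session

There is one attempt and no reset: what is moved stays moved. The work goes in short steps, Python scripts to look and compute and a tool call to move; the robot and the scene stay as the last step left them, time stands still between calls to the robot, and variables do not carry over. Pictures are saved under pics/ and viewed, at most 10 in all, crops included, and the job is handed in when it is done.

Besides the shell and the picture viewer there is one more tool, called after "Call:" as name(argument=value, ...) on one line, values as JSON. arm_command: Moves the arm, as the interface text tells. Its arguments: {"type":"object","properties":{"delta_rot":{"type":"array","items":{"type":"array","items":{"type":"number"}}},"delta_pos":{"type":"array","items":{"type":"array","items":{"type":"number"}}},"gripper":{"type":"array","items":{"type":"number"}},"grip_force":{"type":"number"}},"required":["delta_rot","delta_pos","gripper"]}

```bash
mkdir -p pics; python3 - <<'E'
from rig import status, viewer, robot
import cv2,numpy as np,pickle
o=status.get_obs();print({k:np.round(v,3) for k,v in o.items()})
for n in("top","side"):
    c=viewer.camera(n);cv2.imwrite(f"pics/{n}0.png",c["pixels"]);pickle.dump(c,open(f"{n}0.pkl","wb"))
    print(n,{k:np.round(v,4).tolist() for k,v in c.items() if k!="pixels"})
E
```

```text
{'time': np.float64(0.0), 'q': array([ 0.933,  0.528,  1.434, -0.   ,  1.181, -0.178]), 'joint_velocities': array([-0.001,  0.   , -0.001,  0.   , -0.   , -0.001]), 'joint_torque': array([ -0.   , -44.003, -17.66 ,   0.063,   0.058,  -0.   ]), 'position': array([0.277, 0.56 , 0.222]), 'tool_rot': array([ 0.228,  0.974, -0.001, -0.   ]), 'ft_force': array([-0.224, -0.253,  0.294]), 'moment': array([ 0.041,  0.061, -0.019]), 'grip_force': np.float64(0.0), 'grip_width': np.float64(0.087)}
top {'fx': 476.6625, 'fy': 476.6625, 'cx': 320.0454, 'cy': 207.6446, 'k1': 0.0093, 'pose': [[0.0241, -0.9976, 0.0652, 0.3927], [-0.9996, -0.0248, -0.0095, -0.1643], [0.0111, -0.065, -0.9978, 1.4477], [0.0, 0.0, 0.0, 1.0]]}
side {'fx': 445.7093, 'fy': 445.7093, 'cx': 326.4908, 'cy': 196.6538, 'k1': -0.008, 'pose': [[0.6889, -0.4423, 0.5742, -0.2103], [-0.7248, -0.4134, 0.5511, -0.842], [-0.0064, -0.7959, -0.6054, 0.8225], [0.0, 0.0, 0.0, 1.0]]}
```

View pics/top0.png

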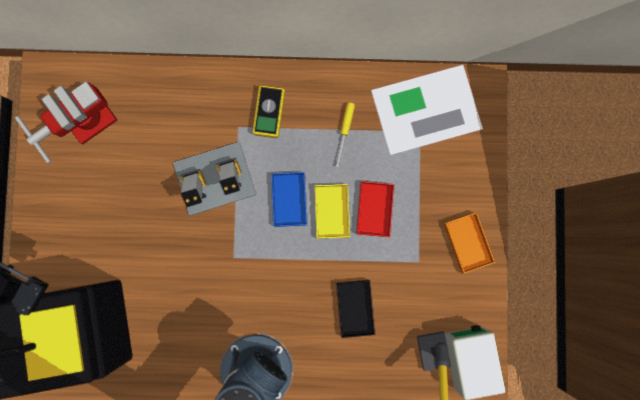

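View pics/side0.png

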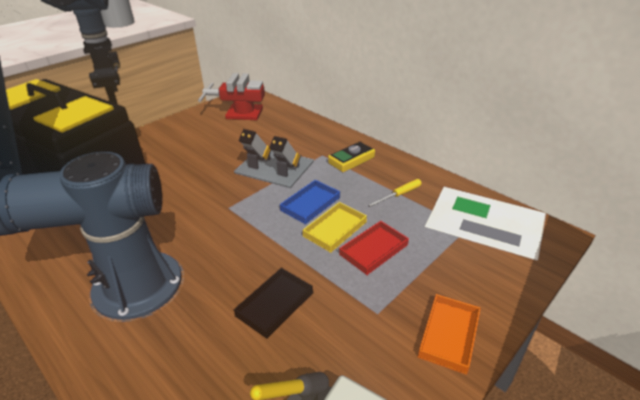

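The top picture shows the rack at about (175–255, 142–215) with the modules at (192,186) and (229,176). The blue tray is at (289,198), yellow at (332,210) and red at (375,208). The black (355,307) and orange (468,242) trays are decoys.

```bash
cat >h.py <<'E'
import cv2,numpy as np,pickle
from scipy.spatial.transform import Rotation as R
def ray(c,uv,pose=None):
    P=c["pose"] if pose is None else pose
    K=np.array([[c["fx"],0,c["cx"]],[0,c["fy"],c["cy"]],[0,0,1]])
    d=(np.array(uv,float)-[c["cx"],c["cy"]])/[c["fx"],c["fy"]]
    s=d.copy()
    for _ in range(8): s=d/(1+c["k1"]*(s@s))
    return P[:3,3],P[:3,:3]@np.r_[s,1]
def onz(c,uv,z,pose=None):
    o,d=ray(c,uv,pose);return o+d*(z-o[2])/d[2]
def proj(c,p,pose=None):
    P=c["pose"] if pose is None else pose
    q=P[:3,:3].T@(np.array(p)-P[:3,3]);s=q[:2]/q[2];s=s*(1+c["k1"]*(s@s))
    return s*[c["fx"],c["fy"]]+[c["cx"],c["cy"]]
def tri(l):
    A=0;b=0
    for o,d in l:
        d=d/np.linalg.norm(d);M=np.eye(3)-np.outer(d,d);A=A+M;b=b+M@o
    return np.linalg.solve(A,b)
E
python3 - <<'E'
from h import *
c=pickle.load(open("top0.pkl","rb"));im=c["pixels"]
hsv=cv2.cvtColor(im,cv2.COLOR_BGR2HSV)
for n,lo,hi in(("blue",(100,120,50),(125,255,255)),("yellow",(24,120,80),(34,255,255)),("red",(0,190,60),(6,255,255)),("red2",(172,170,60),(180,255,255))):
    m=cv2.inRange(hsv,lo,hi);m[:,:270]=0;m[:165]=0;m[245:]=0;m[:,400:]=0
    m=cv2.morphologyEx(m,cv2.MORPH_CLOSE,np.ones((5,5)))
    cs=cv2.findContours(m,0,2)[0]
    if not cs: continue
    k=max(cs,key=cv2.contourArea)
    w=np.array([onz(c,p[0],.02)[:2] for p in k],np.float32)
    print(n,cv2.contourArea(k),cv2.minAreaRect(w),cv2.boundingRect(k))
s=pickle.load(open("side0.pkl","rb"))["pixels"]
a=cv2.resize(im[130:225,160:270],None,fx=6,fy=6,interpolation=cv2.INTER_CUBIC)
cv2.imwrite("pics/rt.png",a)
b=cv2.resize(s[120:195,225:325],None,fx=7,fy=7,interpolation=cv2.INTER_CUBIC)
cv2.imwrite("pics/rs.png",b)
E
```

```text
blue 1696.5 ((0.5102695822715759, -0.08280870318412781), (0.1604594886302948, 0.10020309686660767), 4.350377082824707) (271, 172, 36, 55)
yellow 1693.5 ((0.4775483012199402, -0.21302616596221924), (0.16040125489234924, 0.10003840923309326), 3.649073600769043) (315, 184, 35, 55)
red 1573.5 ((0.48707452416419983, -0.3422904908657074), (0.09613729268312454, 0.15598419308662415), 86.07318878173828) (357, 182, 36, 54)
```

View pics/rt.png

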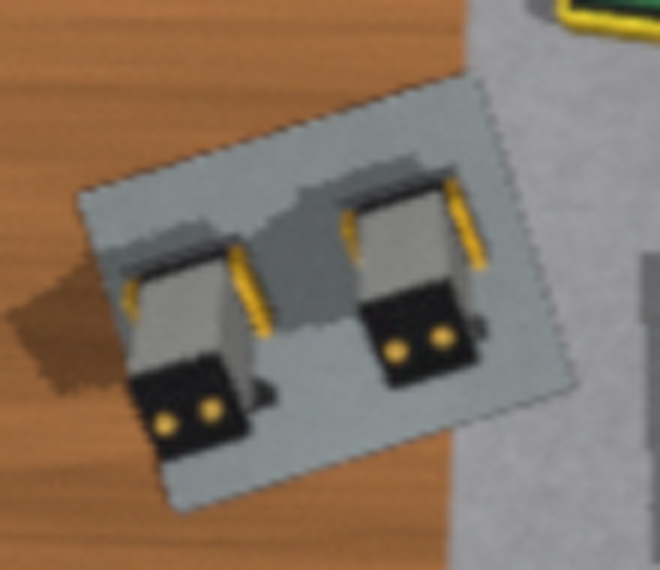

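View pics/rs.png

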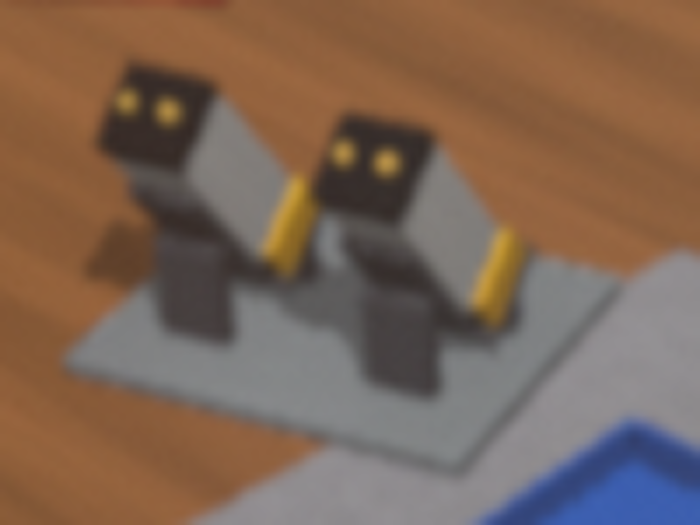

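Both crops show the rack corners clearly, at (78,192), (473,72), (577,384) and (180,513) in the top crop. Each module's two brass studs are visible in both views.

```bash
python3 - <<'E'
from h import *
t=pickle.load(open("top0.pkl","rb"));s=pickle.load(open("side0.pkl","rb"))
T=lambda u,v:np.array([(u+.5)/6-.5+160,(v+.5)/6-.5+130])
S=lambda u,v:np.array([(u+.5)/7-.5+225,(v+.5)/7-.5+120])
C=np.array([onz(t,T(*p),.004)[:2] for p in((78,192),(473,72),(577,384),(180,513))])
print(C,C.mean(0),[np.linalg.norm(C[i]-C[i-1]) for i in range(4)])
x=(C[0]+C[1]-C[2]-C[3]);y=(C[0]+C[3]-C[1]-C[2]);print("yaw",np.degrees(np.arctan2(x[1],x[0])),np.degrees(np.arctan2(-y[0],y[1])))
for L in([(165,424,127,102),(212,409,168,112)],[(396,350,343,153),(443,337,387,163)]):
    P=np.array([tri([ray(t,T(a,b)),ray(s,S(c,d))]) for a,b,c,d in L]);print(P,P.mean(0));dd=P[0]-P[1];print(np.linalg.norm(dd),np.degrees(np.arctan2(-dd[0],dd[1])))
    print([proj(t,p)-T(*l[:2]) for p,l in zip(P,L)],[proj(s,p)-S(*l[2:]) for p,l in zip(P,L)])
for n,cc in(("L",None),):
    pass
yaw=np.radians(15.)
E
```

```text
[[0.6161826  0.27364878]
 [0.68303625 0.07618492]
 [0.52491776 0.01811769]
 [0.45468696 0.21541152]] [0.56970589 0.14584073] [np.float64(0.17167532709104805), np.float64(0.20847394607746633), np.float64(0.16844363529242673), np.float64(0.20942115150891857)]
yaw 19.995956854874546 19.150186002699073
[[0.48929804 0.18744034 0.14235418]
 [0.49634643 0.1666586  0.14237699]] [0.49282223 0.17704947 0.14236558]
0.021944498455486787 18.735014070198833
[array([ 0.0351714 , -0.04007417]), array([-0.07435039,  0.08421937])] [array([-0.047183  , -0.00046975]), array([0.09999967, 0.00023829])]
[[0.52575201 0.08390753 0.14187828]
 [0.5321732  0.0625512  0.14268098]] [0.52896261 0.07322936 0.14227963]
0.02231521586591348 16.734426798685096
[array([-0.01877045,  0.02049224]), array([-0.02451988,  0.02649971])] [array([ 0.02529557, -0.00063437]), array([ 0.03305875, -0.00105703])]
```

```bash
cat >>h.py <<'E'
YAW=np.radians(19.2)
def leanR(yaw,tilt,ref):  # tool z along -u of a module leaning tilt to -x'; tool y along +-y'
    x=np.array([np.cos(yaw),np.sin(yaw),0]);y=np.array([-x[1],x[0],0])
    u=-np.sin(tilt)*x+np.cos(tilt)*np.array([0,0,1]);z=-u
    best=None
    for sg in(1,-1):
        M=np.column_stack([np.cross(sg*y,z),sg*y,z]);a=R.from_matrix(ref.T@M).magnitude()
        if best is None or a<best[0]: best=(a,M)
    return best[1],u
def delta(o,p,M):
    R0=R.from_quat(o["tool_rot"]).as_matrix()
    dp=R0.T@(np.array(p)-o["position"]);dr=R.from_matrix(R0.T@M).as_rotvec(degrees=True)
    print("pos",np.round(dp,4).tolist(),"rot",np.round(dr,2).tolist())
A=np.array([.5278,.1892,.0895]);B=np.array([.5640,.0854,.0894])
E
python3 - <<'E'
from h import *
from rig import status
o=status.get_obs();R0=R.from_quat(o["tool_rot"]).as_matrix();print(R0.round(3))
for c in(A,B):
    M,u=leanR(YAW,np.radians(35),R0);print(c+.13*u);delta(o,c+.13*u,M)
E
```

```text
[[-0.896  0.444 -0.001]
 [ 0.444  0.896 -0.002]
 [ 0.    -0.002 -1.   ]]
[0.45738264 0.16467808 0.19598977]
pos [-0.337, -0.2737, 0.0261] rot [-14.0, -33.18, -44.06]
[0.49358264 0.06087808 0.19588977]
pos [-0.4155, -0.3507, 0.0263] rot [-14.0, -33.18, -44.06]
```

Call:
arm_command(delta_rot=[[-1.2,-2.8,-3.7],[-2.4,-5.6,-7.4],[-3.6,-8.4,-11.1],[-4.8,-11.2,-14.8],[-6,-14,-18.5],[-7.2,-16.8,-22.2],[-8.4,-19.6,-25.9],[-9.6,-22.4,-29.6],[-10.8,-25.2,-33.3],[-12,-28,-37],[-14,-33.18,-44.06],[-14,-33.18,-44.06]], delta_pos=[[-0.028,-0.023,0],[-0.056,-0.046,0],[-0.084,-0.068,0],[-0.112,-0.091,0],[-0.14,-0.114,0],[-0.168,-0.137,0],[-0.2,-0.16,0],[-0.23,-0.185,0],[-0.26,-0.21,0.01],[-0.29,-0.235,0.02],[-0.32,-0.26,0.026],[-0.337,-0.2737,0.026]], gripper=[-1,-1,-1,-1,-1,-1,-1,-1,-1,-1,-1,-1], grip_force=40)

```text
time: 1.1
position: [0.4219, 0.2445, 0.204]
tool_rot: [-0.101, 0.963, 0.064, 0.24]
ft_force: [0.1, 0.3, -0.8]
grip_width: 0.0873
grip_force: 0.0
```

Call:
arm_command(delta_rot=[[0,0,0],[0,0,0]], delta_pos=[[0,0,0],[0,0,0]], gripper=[-1,-1])

```text
time: 1.27
position: [0.4221, 0.2456, 0.2044]
tool_rot: [-0.1, 0.963, 0.064, 0.24]
ft_force: [0.3, -0.8, 0.9]
grip_width: 0.0869
grip_force: 0.0
```

```bash
python3 - <<'E'
from h import *
from rig import status,viewer
o=status.get_obs();c=viewer.camera("wrist");pickle.dump((o,c),open("w1.pkl","wb"));cv2.imwrite("pics/w1.png",c["pixels"])
print(c["mount"].round(3))
print(o["time"],o["q"].round(3),o["position"].round(4),o["ft_force"])
M,u=leanR(YAW,np.radians(35),R.from_quat(o["tool_rot"]).as_matrix())
delta(o,A+.13*u,M)
E
```

```text
[[-0.001 -0.952 -0.306  0.085]
 [ 1.    -0.001 -0.001 -0.001]
 [ 0.    -0.306  0.952 -0.161]
 [ 0.     0.     0.     1.   ]]
1.2667 [ 0.268  0.264  2.158  0.206  0.224 -1.7  ] [0.4221 0.2456 0.2044] [ 0.33197119 -0.84038593  0.87220086]
pos [-0.0134, -0.0872, 0.0094] rot [0.36, -6.28, -7.53]
```

View pics/w1.png

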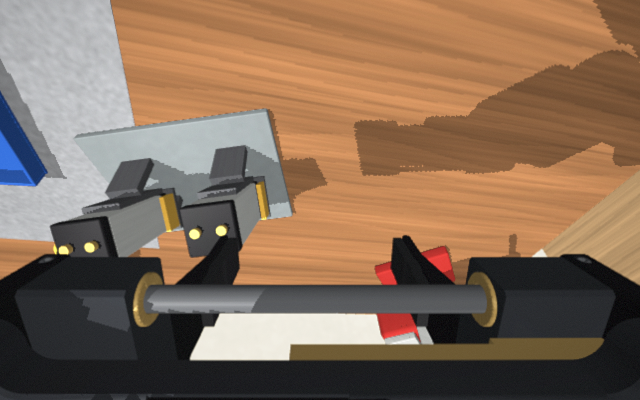

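The wrist picture shows both modules. Module A's studs are at (193,234) and (222,230), module B's at (63,250) and (90,247). A 35° tool tilt brings q5 close to its 0 limit, so I'll grip with a 15° tool tilt instead.

```bash
python3 - <<'E'
from h import *
o,c=pickle.load(open("w1.pkl","rb"))
W=np.eye(4);W[:3,:3]=R.from_quat(o["tool_rot"]).as_matrix();W[:3,3]=o["position"];P=W@c["mount"]
for uv in((193,234),(222,230),(63,250),(90,247)): print(onz(c,uv,.1423,P).round(4))
u=leanR(YAW,np.radians(35),W[:3,:3])[1]
M,v=leanR(YAW,np.radians(15),W[:3,:3]) # v=-tool z
g=A+.028*u; print("grasp",g)
print("pre");delta(o,g-.019*v+.08*v,M);print("grasp");delta(o,g-.019*v,M)
E
```

```text
[0.4947 0.1651 0.1423]
[0.4865 0.1876 0.1423]
[0.5294 0.0627 0.1423]
[0.5226 0.0841 0.1423]
grasp [0.51263318 0.18391836 0.11243626]
pre
pos [-0.0388, -0.0844, 0.0515] rot [1.67, 13.69, -7.37]
grasp
pos [-0.0201, -0.0879, 0.1292] rot [1.67, 13.69, -7.37]
```

Call:
arm_command(delta_rot=[[0.8,7,-3.5],[1.67,13.69,-7.37],[1.67,13.69,-7.37],[1.67,13.69,-7.37],[1.67,13.69,-7.37],[1.67,13.69,-7.37]], delta_pos=[[-0.015,-0.035,0.0],[-0.03,-0.065,0.02],[-0.039,-0.085,0.035],[-0.039,-0.085,0.05],[-0.039,-0.085,0.0515],[-0.039,-0.085,0.0515]], gripper=[-1,-1,-1,-1,-1,-1])

```text
time: 1.82
position: [0.4973, 0.1793, 0.1709]
tool_rot: [-0.167, 0.977, 0.022, 0.128]
ft_force: [-0.2, 0.6, 0.1]
grip_width: 0.087
grip_force: 0.0
```

```bash
python3 - <<'E'
from h import *
from rig import status
o=status.get_obs();print(o["time"],o["q"].round(3))
R0=R.from_quat(o["tool_rot"]).as_matrix()
M,v=leanR(YAW,np.radians(15),R0);u=leanR(YAW,np.radians(35),R0)[1]
g=A+.028*u
delta(o,g-.019*v+.08*v,M);delta(o,g-.019*v,M)
E
```

```text
1.8167 [ 0.098  0.397  1.924  0.112  0.571 -1.897]
pos [-0.0003, -0.0006, -0.0004] rot [0.02, -0.11, 0.17]
pos [-0.0005, -0.0007, 0.0796] rot [0.02, -0.11, 0.17]
```

Call:
arm_command(delta_rot=[[0,0,0],[0,0,0],[0,0,0],[0,0,0],[0,0,0],[0,0,0],[0,0,0],[0,0,0],[0,0,0],[0,0,0],[0,0,0],[0,0,0]], delta_pos=[[-0.001,-0.001,0.02],[-0.001,-0.001,0.045],[-0.001,-0.001,0.065],[-0.001,-0.001,0.08],[-0.001,-0.001,0.08],[-0.001,-0.001,0.08],[-0.001,-0.001,0.08],[-0.001,-0.001,0.08],[-0.001,-0.001,0.08],[-0.001,-0.001,0.08],[-0.001,-0.001,0.08],[-0.001,-0.001,0.08]], gripper=[-1,-1,-1,-1,-1,1,1,1,1,1,1,1], grip_force=40)

```text
time: 2.82
position: [0.5193, 0.1851, 0.0953]
tool_rot: [-0.167, 0.977, 0.022, 0.13]
ft_force: [0.6, 0.4, -1.0]
grip_width: 0.0482
grip_force: 0.0
```

```bash
python3 - <<'E'
from h import *
from rig import status
o=status.get_obs();print(o["time"],o["grip_width"],o["grip_force"],o["ft_force"].round(2),o["moment"].round(2))
R0=R.from_quat(o["tool_rot"]).as_matrix()
u=leanR(YAW,np.radians(35),R0)[1];print("lift dir in tool",(R0.T@u).round(3))
E
```

```text
2.8167 0.04817971225081094 0.0 [ 0.55  0.39 -1.  ] [0.01 0.16 0.02]
lift dir in tool [ 0.34   0.001 -0.94 ]
```

Still closing; finish and then lift along the length.

Call:
arm_command(delta_rot=[[0,0,0],[0,0,0],[0,0,0],[0,0,0]], delta_pos=[[0,0,0],[0,0,0],[0,0,0],[0,0,0]], gripper=[1,1,1,1])

```text
time: 3.15
position: [0.5192, 0.1852, 0.0951]
tool_rot: [-0.167, 0.977, 0.022, 0.13]
ft_force: [-1.7, 0.8, 4.5]
grip_width: 0.0438
grip_force: 39.9
```

Call:
arm_command(delta_rot=[[0,0,0],[0,0,0],[0,0,0],[0,0,0],[0,0,0],[0,0,0],[0,0,0],[0,0,0],[0,0,0],[0,0,0],[0,0,0],[0,0,0]], delta_pos=[[0.001,0,-0.003],[0.0034,0,-0.0094],[0.0068,0,-0.0188],[0.0119,0,-0.0329],[0.017,0,-0.047],[0.0221,0,-0.0611],[0.0255,0,-0.0705],[0.0272,0,-0.0752],[0.0272,0,-0.0752],[0.0272,0,-0.0752],[0.0272,0,-0.0752],[0.0272,0,-0.0752]], gripper=[1,1,1,1,1,1,1,1,1,1,1,1])

```text
time: 4.15
position: [0.4763, 0.17, 0.16]
tool_rot: [-0.167, 0.977, 0.022, 0.129]
ft_force: [0.2, 0.5, -1.0]
grip_width: 0.0439
grip_force: 39.9
```

Call:
arm_command(delta_rot=[[0,0,0],[0,0,0],[0,0,0],[0,0,0]], delta_pos=[[0,0,0],[0,0,0],[0,0,0],[0,0,0]], gripper=[1,1,1,1])

```text
time: 4.48
position: [0.4762, 0.17, 0.1602]
tool_rot: [-0.167, 0.977, 0.022, 0.129]
ft_force: [1.8, 0.2, -2.8]
grip_width: 0.0437
grip_force: 39.9
```

```bash
python3 - <<'E'
from h import *
from rig import status,viewer
o=status.get_obs();print(o["time"],o["q"].round(3),o["position"],o["grip_width"],o["grip_force"],o["ft_force"].round(2),o["moment"].round(2))
fs=[]
for i in range(5): viewer.camera("side");fs.append(status.get_obs()["ft_force"])
print(np.mean(fs,0)/9.81,np.std(fs,0))
c=viewer.camera("side");x=cv2.resize(c["pixels"][60:210,200:440],None,fx=3,fy=3,interpolation=cv2.INTER_CUBIC);cv2.imwrite("pics/s2.png",x)
E
```

```text
4.4833 [ 0.081  0.392  1.99   0.135  0.509 -1.937] [0.47621149 0.17002566 0.16016731] 0.043708187059333554 39.9263775642612 [ 1.81  0.25 -2.83] [ 0.13 -0.09 -0.04]
[ 0.14546238  0.04254711 -0.29265449] [0.354989   0.35447724 0.31289592]
```

View pics/s2.png

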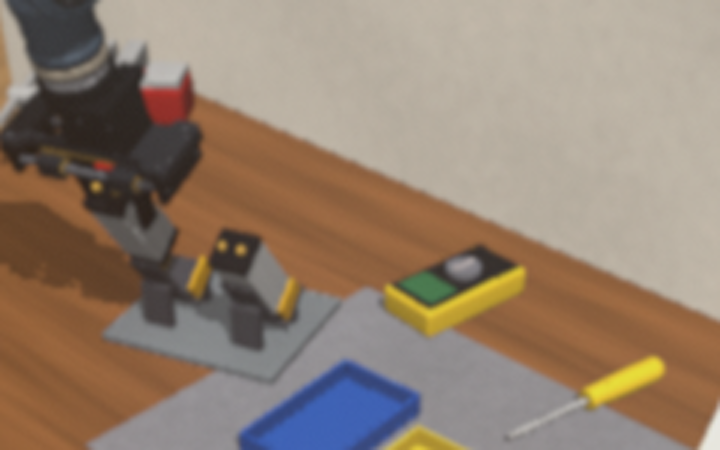

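Module A is gripped and partly out, but the 1.5 N sideways force suggests it still touches the support plate. I'll raise it clear before weighing.

Call:
arm_command(delta_rot=[[0,0,0],[0,0,0],[0,0,0],[0,0,0],[0,0,0],[0,0,0],[0,0,0],[0,0,0],[0,0,0],[0,0,0],[0,0,0],[0,0,0]], delta_pos=[[-0.0013,0,-0.005],[-0.004,0,-0.0145],[-0.008,0,-0.029],[-0.013,0,-0.0483],[-0.018,0,-0.067],[-0.0215,0,-0.0802],[-0.0233,0,-0.0869],[-0.0233,0,-0.0869],[-0.0233,0,-0.0869],[-0.0233,0,-0.0869],[-0.0233,0,-0.0869],[-0.0233,0,-0.0869]], gripper=[1,1,1,1,1,1,1,1,1,1,1,1])

```text
time: 5.78
position: [0.4751, 0.1699, 0.2492]
tool_rot: [-0.167, 0.977, 0.022, 0.128]
ft_force: [-0.0, 1.3, -2.9]
grip_width: 0.0439
grip_force: 39.9
```

```bash
cat >weigh.py <<'E'
from h import *
from rig import status,viewer
o=status.get_obs();print(o["time"],o["q"].round(3),o["position"],o["grip_width"],o["grip_force"],o["moment"].round(2))
fs=[]
for i in range(10): viewer.camera("side");fs.append(status.get_obs()["ft_force"])
print(np.mean(fs,0)/9.81,np.std(fs,0))
E
python3 weigh.py
```

```text
5.7833 [ 0.081  0.234  1.885  0.094  0.772 -1.887] [0.47512221 0.16992191 0.2492471 ] 0.04389500148862641 39.92669974890305 [-0.08  0.33 -0.05]
[-0.0143452   0.043561   -0.26310384] [0.43072697 0.43670594 0.51125768]
```

Module A weighs about 263 g, so it goes in blue. I'll use the near (-x) slot, since the tool will lean outward.

```bash
cat >>h.py <<'E'
TR={"blue":(.5103,-.0828,4.35),"yellow":(.4775,-.2130,3.65),"red":(.4871,-.3423,-3.93+0)}
def place(o,tray,off,h,tilt=-20,along=.028):
    x,y,a=TR[tray];a=np.radians(a)
    M,v=leanR(a,np.radians(tilt),R.from_quat(o["tool_rot"]).as_matrix())
    g=np.array([x+off*np.cos(a),y+off*np.sin(a),.064+along+h]);print(tray,"tcp",(g-.019*v).round(4));delta(o,g-.019*v,M)
E
python3 -c "
from h import *
from rig import status
place(status.get_obs(),'blue',-.036,.08)"
```

```text
blue tcp [ 0.4679 -0.086   0.1541]
pos [0.1142, -0.2389, 0.069] rot [-0.69, 34.87, 15.23]
```

```bash
python3 -c "
from h import *
from rig import status
place(status.get_obs(),'blue',-.036,.175)"
```

```text
blue tcp [ 0.4679 -0.086   0.2491]
pos [0.0895, -0.2389, -0.0227] rot [-0.69, 34.87, 15.23]
```

Call:
arm_command(delta_rot=[[0,1.5,0.6],[-0.1,4,2],[-0.1,8,3.5],[-0.2,12,5],[-0.3,16,7],[-0.4,20,9],[-0.5,24,11],[-0.6,28,12.5],[-0.69,32,14],[-0.69,34.87,15.23],[-0.69,34.87,15.23],[-0.69,34.87,15.23]], delta_pos=[[0.004,-0.01,-0.001],[0.011,-0.03,-0.003],[0.02,-0.055,-0.006],[0.031,-0.083,-0.008],[0.041,-0.11,-0.0105],[0.052,-0.14,-0.013],[0.063,-0.168,-0.016],[0.073,-0.195,-0.0185],[0.081,-0.217,-0.021],[0.087,-0.232,-0.022],[0.0895,-0.2389,-0.0227],[0.0895,-0.2389,-0.0227]], gripper=[1,1,1,1,1,1,1,1,1,1,1,1])

```text
time: 7.28
position: [0.4688, -0.0873, 0.2485]
tool_rot: [-0.037, 0.984, -0.006, -0.173]
ft_force: [-0.2, -0.5, -2.3]
grip_width: 0.0439
grip_force: 39.9
```

Call:
arm_command(delta_rot=[[0,0,0],[0,0,0],[0,0,0],[0,0,0]], delta_pos=[[0,0,0],[0,0,0],[0,0,0],[0,0,0]], gripper=[1,1,1,1])

```text
time: 7.62
position: [0.4676, -0.085, 0.2496]
tool_rot: [-0.038, 0.984, -0.007, -0.173]
ft_force: [0.1, -0.3, -2.0]
grip_width: 0.0435
grip_force: 39.9
```

```bash
python3 weigh.py; python3 - <<'E'
from h import *
from rig import status
o=status.get_obs();place(o,'blue',-.036,.175);place(o,'blue',-.036,.04)
E
```

```text
7.6167 [-0.328  0.452  1.547 -0.135  1.466 -1.939] [ 0.46763427 -0.08496106  0.24959148] 0.04353498067803576 39.92644543934148 [ 0.04 -0.31  0.03]
[-0.0131883   0.02329853 -0.2730341 ] [0.57955471 0.63902072 0.56747754]
blue tcp [ 0.4679 -0.086   0.2491]
pos [0.0, -0.0, -0.0] rot [0.0, 0.01, -0.01]
blue tcp [ 0.4679 -0.086   0.1141]
pos [-0.0461, -0.0, 0.1269] rot [0.0, 0.01, -0.01]
```

Call:
arm_command(delta_rot=[[0,0,0],[0,0,0],[0,0,0],[0,0,0],[0,0,0],[0,0,0],[0,0,0],[0,0,0],[0,0,0]], delta_pos=[[-0.003,0,0.009],[-0.01,0,0.028],[-0.018,0,0.05],[-0.027,0,0.075],[-0.036,0,0.099],[-0.042,0,0.116],[-0.0461,0,0.1269],[-0.0461,0,0.1269],[-0.0461,0,0.1269]], gripper=[1,1,1,1,1,1,1,1,1])

```text
time: 8.87
position: [0.4677, -0.086, 0.1138]
tool_rot: [-0.037, 0.984, -0.006, -0.174]
ft_force: [0.9, 1.0, -0.9]
grip_width: 0.0435
grip_force: 39.9
```

```bash
python3 - <<'E'
from h import *
from rig import status,viewer
o=status.get_obs();place(o,'blue',-.036,0.0)
c=viewer.camera("side");pickle.dump((o,c),open("s3.pkl","wb"))
x=cv2.resize(c["pixels"][110:230,230:390],None,fx=5,fy=5,interpolation=cv2.INTER_CUBIC)
# predicted upright module edges
xx,yy,a=TR["blue"];a=np.radians(a);cx,cy=xx-.036*np.cos(a),yy-.036*np.sin(a)
for sx in(-1,1):
  for sy in(-1,1):
    P=[cx+.022*(sx*np.cos(a)-sy*np.sin(a)),cy+.022*(sx*np.sin(a)+sy*np.cos(a))]
    q=[(proj(c,P+[z])-[230,110]+.5)*5 for z in(.044,.164)]
    cv2.line(x,*[tuple(int(k) for k in e) for e in q],(0,255,0),1)
cv2.imwrite("pics/s3.png",x)
E
```

```text
blue tcp [ 0.4679 -0.086   0.0741]
pos [-0.0138, -0.0, 0.0372] rot [0.02, -0.06, 0.0]
```

View pics/s3.png

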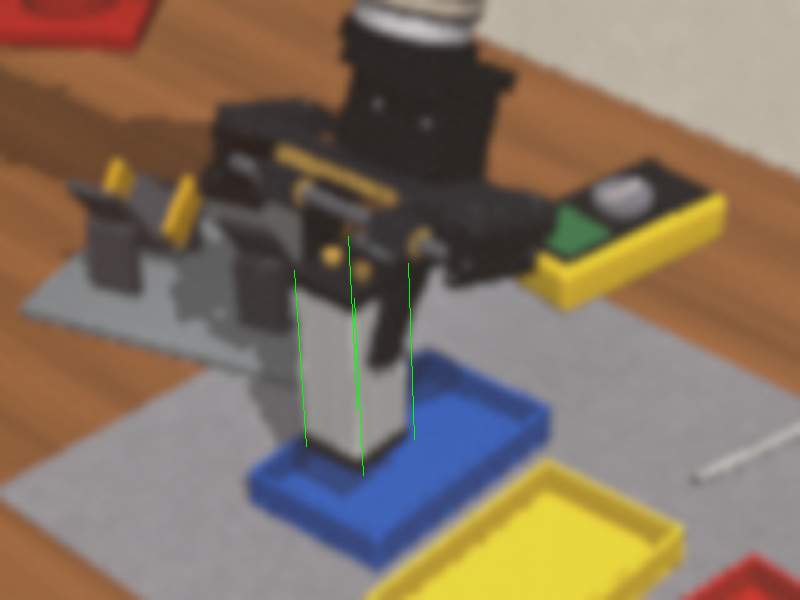

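Module A hangs upright over the near half of the blue tray. Its foot corner is at crop (360,467), against a predicted (363,475), so it sits about 2 mm higher than expected. Now a slow descent.

Call:
arm_command(delta_rot=[[0,0,0],[0,0,0],[0,0,0],[0,0,0],[0,0,0],[0,0,0],[0,0,0],[0,0,0],[0,0,0],[0,0,0]], delta_pos=[[-0.002,0,0.0056],[-0.0048,0,0.013],[-0.0075,0,0.0207],[-0.0096,0,0.0263],[-0.011,0,0.03],[-0.0118,0,0.032],[-0.0123,0,0.0335],[-0.0128,0,0.0348],[-0.013,0,0.0353],[-0.0132,0,0.0358]], gripper=[1,1,1,1,1,1,1,1,1,1])

```text
time: 9.75
position: [0.4682, -0.086, 0.076]
tool_rot: [-0.037, 0.984, -0.007, -0.173]
ft_force: [0.1, -0.1, -2.5]
grip_width: 0.0438
grip_force: 39.9
```

Call:
arm_command(delta_rot=[[0,0,0],[0,0,0],[0,0,0],[0,0,0]], delta_pos=[[-0.0002,0,0.0005],[-0.0003,0,0.0009],[-0.0005,0,0.0014],[-0.0005,0,0.0014]], gripper=[1,1,1,1])

```text
time: 10.08
position: [0.468, -0.086, 0.0745]
tool_rot: [-0.037, 0.984, -0.007, -0.173]
ft_force: [0.6, -0.1, -2.5]
grip_width: 0.044
grip_force: 39.9
```

Not yet down; continue in half-millimetre steps.

Call:
arm_command(delta_rot=[[0,0,0],[0,0,0],[0,0,0],[0,0,0]], delta_pos=[[-0.0002,0,0.0005],[-0.0003,0,0.0009],[-0.0005,0,0.0014],[-0.0005,0,0.0014]], gripper=[1,1,1,1])

```text
time: 10.42
position: [0.4681, -0.086, 0.0741]
tool_rot: [-0.037, 0.984, -0.007, -0.174]
ft_force: [0.2, 1.7, 6.3]
grip_width: 0.0443
grip_force: 39.9
```

Call:
arm_command(delta_rot=[[0,0,0],[0,0,0],[0,0,0]], delta_pos=[[-0.0002,0,0.0005],[-0.0003,0,0.0009],[-0.0003,0,0.0009]], gripper=[1,1,1])

```text
time: 10.67
position: [0.4681, -0.086, 0.0741]
tool_rot: [-0.037, 0.984, -0.007, -0.174]
ft_force: [-0.8, 2.0, 11.9]
grip_width: 0.0434
grip_force: 39.9
```

Call:
arm_command(delta_rot=[[0,0,0],[0,0,0],[0,0,0],[0,0,0],[0,0,0],[0,0,0],[0,0,0],[0,0,0]], delta_pos=[[0.0003,0,-0.0009],[0.0004,0,-0.0013],[0.0004,0,-0.0013],[0.0004,0,-0.0013],[0.0004,0,-0.0013],[0.0004,0,-0.0013],[0.0004,0,-0.0013],[0.0004,0,-0.0013]], gripper=[1,1,1,-1,-1,-1,-1,-1])

```text
time: 11.33
position: [0.468, -0.086, 0.0731]
tool_rot: [-0.037, 0.984, -0.007, -0.174]
ft_force: [0.4, 0.1, -0.9]
grip_width: 0.0693
grip_force: 0.0
```

Call:
arm_command(delta_rot=[[0,0,0],[0,0,0],[0,0,0],[0,0,0],[0,0,0],[0,0,0],[0,0,0],[0,0,0],[0,0,0],[0,0,0]], delta_pos=[[0,0,0],[0.002,0,-0.005],[0.007,0,-0.02],[0.017,0,-0.047],[0.03,0,-0.08],[0.043,0,-0.117],[0.054,0,-0.15],[0.06,0,-0.165],[0.06,0,-0.165],[0.06,0,-0.165]], gripper=[-1,-1,-1,-1,-1,-1,-1,-1,-1,-1])

```text
time: 12.17
position: [0.4684, -0.086, 0.2501]
tool_rot: [-0.037, 0.984, -0.007, -0.172]
ft_force: [-0.2, -0.1, -1.4]
grip_width: 0.0867
grip_force: 0.0
```

```bash
python3 - <<'E'
from h import *
from rig import status,viewer
o=status.get_obs();print(o["time"],o["grip_width"],o["position"])
c=viewer.camera("side");w=viewer.camera("wrist")
cv2.imwrite("pics/s4.png",np.hstack([cv2.resize(c["pixels"][110:260,220:420],(400,300)),cv2.resize(w["pixels"],(400,300))]))
R0=R.from_quat(o["tool_rot"]).as_matrix()
M,v=leanR(YAW,np.radians(15),R0);u=leanR(YAW,np.radians(35),R0)[1]
g=B+.028*u-.019*v;print(g);delta(o,g+.08*v,M)
E
```

```text
12.1667 0.08671453725606651 [ 0.46841068 -0.08603313  0.25005332]
[0.55347721 0.08173558 0.09398367]
pos [-0.0996, 0.1556, 0.0477] rot [0.58, -34.65, -15.07]
```

View pics/s4.png

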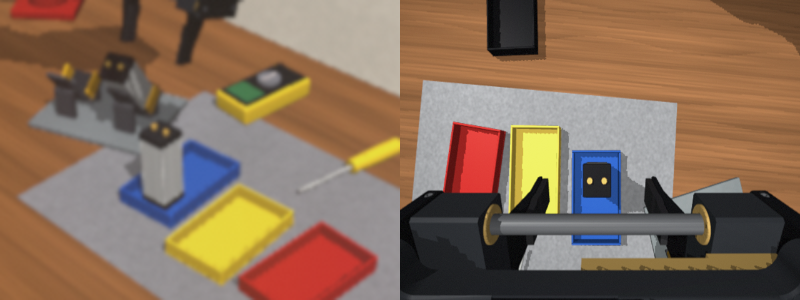

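Module A stands upright in the blue tray at (160,165) in the left panel, and the wrist view on the right confirms it. Next is module B.

Call:
arm_command(delta_rot=[[0,-4,-2],[0.1,-9,-4],[0.2,-14,-6],[0.3,-19,-8],[0.4,-24,-10.5],[0.5,-29,-12.5],[0.58,-34.65,-15.07],[0.58,-34.65,-15.07],[0.58,-34.65,-15.07],[0.58,-34.65,-15.07],[0.58,-34.65,-15.07],[0.58,-34.65,-15.07]], delta_pos=[[-0.01,0.02,-0.003],[-0.022,0.045,-0.008],[-0.034,0.075,-0.013],[-0.047,0.105,-0.018],[-0.06,0.13,-0.023],[-0.072,0.15,-0.0267],[-0.072,0.1556,-0.0267],[-0.08,0.1556,-0.005],[-0.09,0.1556,0.022],[-0.0996,0.1556,0.0477],[-0.0996,0.1556,0.0477],[-0.0996,0.1556,0.0477]], gripper=[-1,-1,-1,-1,-1,-1,-1,-1,-1,-1,-1,-1])

```text
time: 13.27
position: [0.5314, 0.0753, 0.1676]
tool_rot: [-0.165, 0.978, 0.023, 0.124]
ft_force: [-0.3, 0.0, -0.1]
grip_width: 0.087
grip_force: 0.0
```

Call:
arm_command(delta_rot=[[0,0,0],[0,0,0],[0,0,0]], delta_pos=[[0,0,0],[0,0,0],[0,0,0]], gripper=[-1,-1,-1])

```text
time: 13.52
position: [0.5344, 0.0749, 0.1715]
tool_rot: [-0.165, 0.978, 0.022, 0.129]
ft_force: [0.3, 0.5, 0.9]
grip_width: 0.0871
grip_force: 0.0
```

```bash
python3 - <<'E'
from h import *
from rig import status,viewer
fs=[]
for i in range(8): viewer.camera("top");fs.append(status.get_obs()["ft_force"])
print("bias kg",np.mean(fs,0)/9.81)
o=status.get_obs();print(o["time"],o["q"].round(3),o["position"])
R0=R.from_quat(o["tool_rot"]).as_matrix()
M,v=leanR(YAW,np.radians(15),R0);u=leanR(YAW,np.radians(35),R0)[1]
g=B+.028*u-.019*v;delta(o,g,M)
E
```

```text
bias kg [ 0.0011185  -0.01229515 -0.016017  ]
13.9167 [-0.137  0.411  1.896  0.207  0.612 -2.199] [0.53341294 0.07501809 0.17034343]
pos [-0.0008, -0.0004, 0.0792] rot [0.08, -0.11, -0.03]
```

Call:
arm_command(delta_rot=[[0,0,0],[0,0,0],[0,0,0],[0,0,0],[0,0,0],[0,0,0],[0,0,0],[0,0,0],[0,0,0],[0,0,0],[0,0,0],[0,0,0]], delta_pos=[[-0.001,-0.0005,0.02],[-0.001,-0.0005,0.045],[-0.001,-0.0005,0.065],[-0.001,-0.0005,0.079],[-0.001,-0.0005,0.079],[-0.001,-0.0005,0.079],[-0.001,-0.0005,0.079],[-0.001,-0.0005,0.079],[-0.001,-0.0005,0.079],[-0.001,-0.0005,0.079],[-0.001,-0.0005,0.079],[-0.001,-0.0005,0.079]], gripper=[-1,-1,-1,-1,-1,1,1,1,1,1,1,1], grip_force=50)

```text
time: 14.92
position: [0.5537, 0.0816, 0.0945]
tool_rot: [-0.165, 0.978, 0.022, 0.128]
ft_force: [0.6, 0.2, 0.2]
grip_width: 0.0487
grip_force: 0.0
```

Call:
arm_command(delta_rot=[[0,0,0],[0,0,0],[0,0,0],[0,0,0]], delta_pos=[[0,0,0],[0,0,0],[0,0,0],[0,0,0]], gripper=[1,1,1,1])

```text
time: 15.25
position: [0.5536, 0.0816, 0.0943]
tool_rot: [-0.165, 0.978, 0.022, 0.128]
ft_force: [-1.1, -0.8, 4.1]
grip_width: 0.0435
grip_force: 50.0
```

Call:
arm_command(delta_rot=[[0,0,0],[0,0,0],[0,0,0],[0,0,0],[0,0,0],[0,0,0],[0,0,0],[0,0,0],[0,0,0],[0,0,0],[0,0,0],[0,0,0]], delta_pos=[[0.001,0,-0.003],[0.0034,0,-0.0094],[0.0068,0,-0.0188],[0.0119,0,-0.0329],[0.017,0,-0.047],[0.0221,0,-0.0611],[0.0265,0,-0.075],[0.0272,0,-0.0852],[0.022,0,-0.105],[0.015,0,-0.13],[0.008,0,-0.155],[0.004,0,-0.165]], gripper=[1,1,1,1,1,1,1,1,1,1,1,1])

```text
time: 16.25
position: [0.5101, 0.066, 0.2556]
tool_rot: [-0.165, 0.978, 0.022, 0.129]
ft_force: [1.2, -0.1, -2.6]
grip_width: 0.0439
grip_force: 50.0
```

Call:
arm_command(delta_rot=[[0,0,0],[0,0,0],[0,0,0],[0,0,0]], delta_pos=[[0,0,0],[0,0,0],[0,0,0],[0,0,0]], gripper=[1,1,1,1])

```text
time: 16.58
position: [0.5083, 0.0664, 0.2507]
tool_rot: [-0.165, 0.978, 0.023, 0.125]
ft_force: [-0.7, -0.3, -3.1]
grip_width: 0.0439
grip_force: 50.0
```

```bash
python3 weigh.py; python3 - <<'E'
from h import *
from rig import status
o=status.get_obs()
for t in TR: place(o,t,0,.175)
E
```

```text
16.5833 [-0.165  0.248  1.858  0.171  0.819 -2.174] [0.50830588 0.06639452 0.25074603] 0.04393199381581742 49.99540097080171 [-0.03  0.32  0.05]
[ 0.01170552  0.02258162 -0.32573138] [0.32893453 0.63025185 0.50531998]
blue tcp [ 0.5038 -0.0833  0.2491]
pos [0.0539, -0.1392, -0.0112] rot [-0.58, 34.65, 15.07]
yellow tcp [ 0.471  -0.2134  0.2491]
pos [0.1252, -0.2513, -0.0303] rot [-0.61, 34.63, 15.78]
red tcp [ 0.4806 -0.3419  0.2491]
pos [0.1572, -0.3757, -0.039] rot [-0.95, 34.36, 23.46]
```

Module B weighs about 310–325 g, so blue is valid (it counts as acceptable up to 400 g). I'll use the far slot.

```bash
python3 -c "
from h import *
from rig import status
o=status.get_obs();place(o,'blue',.036,.175)"
```

```text
blue tcp [ 0.5397 -0.0806  0.2491]
pos [0.0203, -0.1484, -0.0023] rot [-0.58, 34.65, 15.07]
```

Call:
arm_command(delta_rot=[[0,1.5,0.6],[-0.1,4.5,2],[-0.1,8.5,3.5],[-0.2,12.5,5.5],[-0.3,17,7.5],[-0.4,21.5,9.5],[-0.5,26,11.5],[-0.58,30,13.5],[-0.58,33.5,14.7],[-0.58,34.65,15.07],[-0.58,34.65,15.07],[-0.58,34.65,15.07]], delta_pos=[[0.001,-0.006,0],[0.003,-0.019,0],[0.005,-0.036,0],[0.007,-0.054,-0.001],[0.01,-0.073,-0.001],[0.0125,-0.092,-0.0015],[0.015,-0.111,-0.002],[0.0175,-0.128,-0.002],[0.019,-0.141,-0.0023],[0.0203,-0.1484,-0.0023],[0.0203,-0.1484,-0.0023],[0.0203,-0.1484,-0.0023]], gripper=[1,1,1,1,1,1,1,1,1,1,1,1])

```text
time: 18.08
position: [0.5395, -0.0802, 0.2487]
tool_rot: [-0.037, 0.984, -0.006, -0.173]
ft_force: [-0.5, 0.3, -2.9]
grip_width: 0.0441
grip_force: 50.0
```

Call:
arm_command(delta_rot=[[0,0,0],[0,0,0],[0,0,0],[0,0,0]], delta_pos=[[0,0,0],[0,0,0],[0,0,0],[0,0,0]], gripper=[1,1,1,1])

```text
time: 18.42
position: [0.5394, -0.08, 0.2498]
tool_rot: [-0.038, 0.984, -0.007, -0.173]
ft_force: [-0.1, -0.1, -2.3]
grip_width: 0.0433
grip_force: 50.0
```

```bash
python3 weigh.py; python3 - <<'E'
from h import *
from rig import status
o=status.get_obs()
place(o,'blue',.036,.175);place(o,'blue',.036,.03)
E
```

```text
18.4167 [-0.284  0.549  1.364 -0.121  1.556 -1.909] [ 0.53938742 -0.07995113  0.2498162 ] 0.04329554106891376 49.99546919949353 [ 0.01 -0.36 -0.02]
[ 0.00224272 -0.0033527  -0.30681924] [0.37482688 0.53022155 0.50407077]
blue tcp [ 0.5397 -0.0806  0.2491]
pos [-0.0, 0.0, 0.0] rot [0.01, 0.0, -0.0]
blue tcp [ 0.5397 -0.0806  0.1041]
pos [-0.0496, 0.0, 0.1363] rot [0.01, 0.0, -0.0]
```

Call:
arm_command(delta_rot=[[0,0,0],[0,0,0],[0,0,0],[0,0,0],[0,0,0],[0,0,0],[0,0,0],[0,0,0],[0,0,0],[0,0,0]], delta_pos=[[-0.003,0,0.009],[-0.01,0,0.028],[-0.018,0,0.05],[-0.027,0,0.075],[-0.036,0,0.099],[-0.043,0,0.119],[-0.047,0,0.13],[-0.0496,0,0.1363],[-0.0496,0,0.1363],[-0.0496,0,0.1363]], gripper=[1,1,1,1,1,1,1,1,1,1])

```text
time: 19.75
position: [0.5402, -0.0808, 0.1046]
tool_rot: [-0.037, 0.984, -0.007, -0.173]
ft_force: [0.0, 1.7, -2.6]
grip_width: 0.0439
grip_force: 50.0
```

```bash
python3 - <<'E'
from h import *
from rig import status,viewer
o=status.get_obs();print(o["position"],o["ft_force"]);place(o,'blue',.036,0)
c=viewer.camera("side")
cv2.imwrite("pics/s5.png",cv2.resize(c["pixels"][110:230,230:390],None,fx=5,fy=5,interpolation=cv2.INTER_CUBIC))
E
```

```text
[ 0.54021646 -0.08075502  0.10457232] [ 2.27982164e-03  1.74710229e+00 -2.57772937e+00]
blue tcp [ 0.5397 -0.0806  0.0741]
pos [-0.0099, 0.0002, 0.0288] rot [-0.02, 0.04, -0.01]
```

View pics/s5.png

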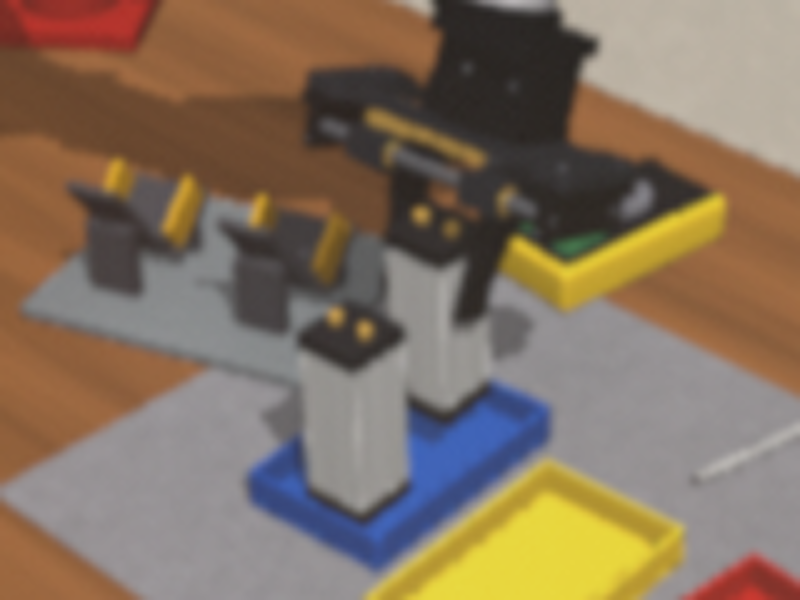

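Module A stands upright at (355,420). Module B hangs upright over the far half at (440,320), with a clear gap between them.

Call:
arm_command(delta_rot=[[0,0,0],[0,0,0],[0,0,0],[0,0,0],[0,0,0],[0,0,0],[0,0,0],[0,0,0],[0,0,0]], delta_pos=[[-0.0016,0,0.0045],[-0.004,0,0.011],[-0.0065,0,0.018],[-0.008,0,0.022],[-0.009,0,0.0245],[-0.0095,0,0.026],[-0.0099,0,0.027],[-0.0101,0,0.0277],[-0.0101,0,0.0277]], gripper=[1,1,1,1,1,1,1,1,1])

```text
time: 20.55
position: [0.5398, -0.0806, 0.0747]
tool_rot: [-0.037, 0.984, -0.007, -0.173]
ft_force: [-0.1, -1.1, -2.3]
grip_width: 0.0438
grip_force: 50.0
```

Call:
arm_command(delta_rot=[[0,0,0],[0,0,0],[0,0,0],[0,0,0]], delta_pos=[[-0.0002,0,0.0005],[-0.0003,0,0.0009],[-0.0003,0,0.0009],[-0.0003,0,0.0009]], gripper=[1,1,1,1])

```text
time: 20.88
position: [0.5399, -0.0806, 0.0745]
tool_rot: [-0.037, 0.984, -0.007, -0.173]
ft_force: [0.5, 0.5, 1.3]
grip_width: 0.0441
grip_force: 50.0
```

Contact is light. One more small nudge to seat it, then ease off and release.

Call:
arm_command(delta_rot=[[0,0,0],[0,0,0],[0,0,0]], delta_pos=[[-0.0001,0,0.0004],[-0.0002,0,0.0007],[-0.0002,0,0.0007]], gripper=[1,1,1])

```text
time: 21.13
position: [0.54, -0.0806, 0.0744]
tool_rot: [-0.037, 0.984, -0.007, -0.173]
ft_force: [0.6, 1.1, 7.3]
grip_width: 0.0437
grip_force: 50.0
```

Call:
arm_command(delta_rot=[[0,0,0],[0,0,0],[0,0,0],[0,0,0],[0,0,0],[0,0,0],[0,0,0],[0,0,0]], delta_pos=[[0.0001,0,-0.0003],[0.0002,0,-0.0005],[0.0002,0,-0.0005],[0.0002,0,-0.0005],[0.0002,0,-0.0005],[0.0002,0,-0.0005],[0.0002,0,-0.0005],[0.0002,0,-0.0005]], gripper=[1,1,-1,-1,-1,-1,-1,-1])

```text
time: 21.8
position: [0.5395, -0.0806, 0.0733]
tool_rot: [-0.037, 0.984, -0.007, -0.174]
ft_force: [-0.7, -0.6, -0.6]
grip_width: 0.0762
grip_force: 0.0
```

Call:
arm_command(delta_rot=[[0,0,0],[0,0,0],[0,0,0],[0,0,0],[0,0,0],[0,0,0],[0,0,0],[0,0,0],[0,0,0],[0,0,0]], delta_pos=[[0,0,0],[0.002,0,-0.005],[0.007,0,-0.02],[0.017,0,-0.047],[0.03,0,-0.08],[0.043,0,-0.117],[0.054,0,-0.15],[0.06,0,-0.165],[0.06,0,-0.165],[0.06,0,-0.165]], gripper=[-1,-1,-1,-1,-1,-1,-1,-1,-1,-1])

```text
time: 22.63
position: [0.54, -0.0806, 0.2503]
tool_rot: [-0.037, 0.984, -0.007, -0.172]
ft_force: [0.5, -0.1, 0.9]
grip_width: 0.0873
grip_force: 0.0
```

```bash
python3 - <<'E'
from h import *
from rig import status,viewer
o=status.get_obs();print(o["time"],o["grip_width"],o["position"])
c=viewer.camera("side")
cv2.imwrite("pics/s6.png",cv2.resize(c["pixels"][110:260,220:420],(800,600)))
E
```

```text
22.6333 0.08727941422901099 [ 0.5399948  -0.08060445  0.25026816]
```

View pics/s6.png

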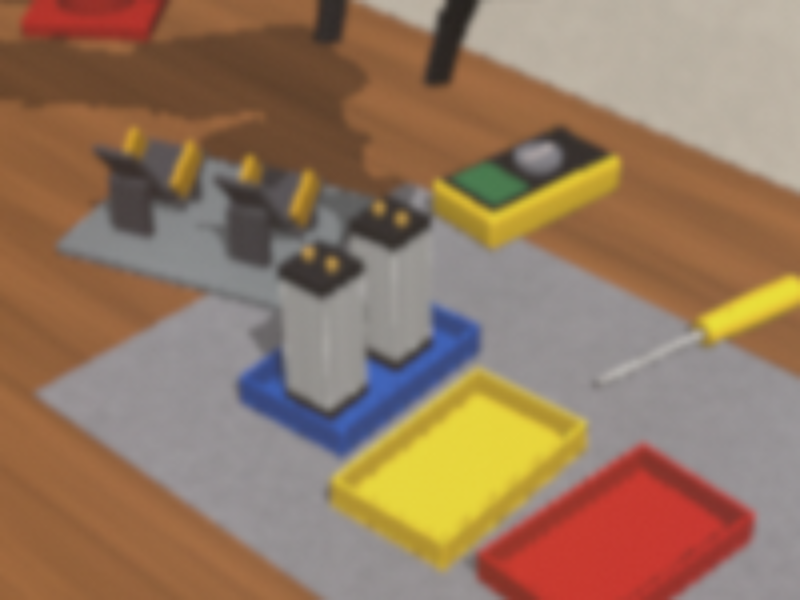

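Both modules stand upright in the blue tray, at (325,330) and (395,285). The gripper is clear, and the multimeter and screwdriver haven't moved.

```bash
python3 -c "
from rig import robot
print(robot.hand_in())"
```

```text
the job is handed in; nothing more can be done
None
```

Both modules (about 265 g and 310 g) stand upright, studs up, in the blue tray, and the job was handed in at about 23 s with the screwdriver and multimeter left where they lay.

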